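# Open the push-and-turn safety can of thinner at the pad-printing bench

## Task

Open the can with the orange safety cap, so that thinner can be drawn from it: push the cap down firmly, turn it anticlockwise while it is down until it meets its stop, lift it off and set it (do not drop it) upright in the steel drip tray. Do not use brute force on the can, leave the blue-capped can shut and do not knock the other things about.

Things in the scene. Friction and masses are not known exactly. Their poses are not given: they have to be found in the camera images.
- can_cap_grip (a point): Orange safety cap, loose, about 140 g: a round plug 60 mm across, 30 mm high, with an upright grip bar on top, 58 mm long, 18 wide, 44 high. This point is the bar's centre: 52 mm above the cap's underside, 22 above the plug's top, 22 below the bar's top. x along the bar's length, y across it, z up. The bar looks the same after a half turn. Anticlockwise from above opens.
- can_cap: The orange cap; origin at the centre of its underside, axes as the grip bar's. At its foot two lugs (11 mm wide, 8 mm high, reaching 39 mm from the axis) stick out under the bar's two ends, held under a ledge in the can's collar. Unpressed, the cap turns freely only a little, then meets a blocking tooth.
- can_collar (a point): Centre of the top of the can's black collar (92 mm across), 162 mm up. A spring in it (0.9 N/mm) pushes the cap up with about 8 N. The cap passes under the tooth only while pushed 7 to 11 mm down (14 to 18 N; hard bottom at 11 mm). Brute force means over 120 N of the cap on the can: keep a twist under 2 N m (1 N m at a stop is plain to feel). Lift the freed cap at least 25 mm to clear the collar.
- can: The can to open: white, 110 mm across, orange band, bolted down. Origin at the centre of its underside; yaw arbitrary. Shut, the cap's underside stands 146 mm above it. The cap has to be turned 45 to 85 degrees (how tightly it was closed is not known) to a hard end stop; there, or up to 8 degrees before it, the two lugs come straight up through gaps in the ledge.
- tray: Steel drip tray, fixed, 170 (x) by 140 (y) mm, rim 18 mm high, walls and floor 4 to 5 mm thick. Origin at the centre of its underside, z up.
- can2_cap_grip (a point): Blue cap of the other can, of the same make and size as the orange one; the point is the centre of its grip bar. Leave it alone.
- can2: The other can, like the first but with a blue band and blue cap; origin at the centre of its underside. Leave it alone.
- tin_a: Ink tin with a red band, 84 mm across, 100 mm high, loose; origin at the centre of its underside. Bystander.
- tin_b: Ink tin with a blue band, 84 mm across, 100 mm high, loose; origin at the centre of its underside. Bystander.
- bottle: White bottle with a red cap, 64 mm across, 170 mm high, loose; origin at the centre of its underside. Bystander.
- spatula: Ink spatula, 180 mm long, lying loose. Bystander.
- cup: Small aluminium pot, 90 mm across, 50 mm high, loose; origin at the centre of its underside. Bystander.
Things that resemble listed ones, but are neither listed nor needed, are in the scene too. Leave any purple or turquoise look-alike of the tray alone. There is more than one size of the can_cap; the job needs the smaller.

How it is judged (in metres and radians):
On the way, in this order (a step that is already met when the one before it is completed fails the run):
1. the orange cap is pushed at least 6 mm down in the can's collar (z of can_cap_grip in the frame of can below 0.192 m), for 0.1 s.
2. the orange cap is lifted clear of the collar (z of can_cap_grip in the frame of can above 0.228 m), for 0.1 s.
At the end, for the whole second after the job is handed in: The orange cap stands upright (within 0.08 rad) on the floor of the drip tray, with its centre within 56 mm (along the length) and 41 mm (along the width) of the tray's centre, at rest and released (x of can_cap_grip in the frame of tray between -0.056 and 0.056 m and y of can_cap_grip in the frame of tray between -0.041 and 0.041 m and z of can_cap_grip in the frame of tray below 0.062 m and angle between can_cap_grip's own z axis and vertical below 0.08 rad and contact force between can_cap and tray above 0.3 N and linear speed of can_cap below 0.02 m/s); the robot touches nothing.
It fails at once if the can is strained: the cap bears on it with more than 120 N (contact force between can_cap and can above 120 N).
It fails at once if the robot itself bears on the orange can with more than 30 N (contact force between any of the arm, the fingers and can above 30 N).
It fails at once if the orange cap is dropped (moves faster than 0.6 m/s with no finger on it) (linear speed of can_cap above 0.6 m/s and contact force between the fingers and can_cap below 0.05 N).
It fails at once if the blue cap is moved more than 5 mm or pushed with more than 5 N (distance of can2_cap_grip from where it was at the start of the episode above 0.005 m or contact force between the fingers and can2_cap above 5 N).
It fails at once if a bystander is moved more than 30 mm (distance of any of tin_a, tin_b, bottle, spatula, cup from where it was at the start of the episode above 0.03 m).
It also fails if it takes over 64 s, if anything falls off the work surface, if the arm or the gripper's body presses on something with over 40 N, if the wrist force passes 120 N, or if a joint passes its speed limit or range.

## Robot

A 6-joint arm with a two-finger parallel gripper is mounted at the origin on the work surface. World frame = base frame: x ahead of the robot, y to its left, z up, the work surface at z = 0. Lengths are in mm, angles in rad, forces in N, time in s.
With the tool pointing down it reaches from about 275 to 750 mm from the base axis. Payload 10.2 kg.
Tool frame: the origin (TCP) lies at the very end of the fingers, on their centre line; the grasp point (between the pads) lies 19 mm behind it; z points along the fingers, y is the direction in which the jaws open and shut (so a half turn about z gives the same grasp; the last joint's range is limited). The gripper opens to 85 mm and grips with 20 to 120 N. Pads are 22 mm wide; open, the fingers measure 114 mm over their backs; the gripper's body (76 mm by 85 mm) begins 54 mm behind the grasp point. The pads swing forward as they close: fully open they stand 13 mm farther back than shut.
Start: joints at [1.051, 0.313, 1.498, -0, 1.331, -0.223], TCP at [153.555, 502.048, 207.494] pointing down, gripper open.
Joint ranges: [-2.94, 2.94], [-0.97, 2.17], [0.19, 2.56], [-1.23, 4.37], [0.02, 3.11], [-2.88, 2.88]. Speed limits (rad/s): [2.39, 2.39, 3.01, 3.14, 3.14, 3.14].

## Interface

Orientations are given as a unit quaternion [w, x, y, z].
In Python, from rig import sensors, imaging, ctrl gives the robot as it stands.
- The arm moves only by the shell command python3 -m creep 'ROWS' [FORCE]. ROWS is JSON, a list of rows, each an object with "grip": the finger opening in mm, from 0 to 85.4; "linear": the shift along the tool's x, y, z in mm, a list of three; "rot": the turn, a rotation vector about the tool's x, y, z in rad, a list of three. A call has 1 to 12 rows; each row shifts and turns the commanded pose from where the row before left it, along the tool's axes as they then stand; what a row does not reach is not made up. A row lasts 1/12 s, in which the tool goes at most 41.7 mm and 7.16 degrees, less where a joint would pass 70% of its speed; a pose out of reach is approached as far as the arm can. A call with a gripper value outside its range is refused whole. The fingers move at their own pace and stop on an object; FORCE is the grip in N (left out, the last holds). Time passes only in rows, so rows that do not move let the fingers close. It gives the time, the measured TCP pose, the force and the opening at its end, in the units of the state.
- sensors.sense(): the state, without advancing time (a new reading comes with each control period).
- imaging.capture(name): name is "side" or "top" or "wrist"; returns (picture, depth): 420x560x3 uint8, red, green, blue; 420x560 float32, mm along the optical axis (not along the pixel's ray), 0 where there is no reading.
- imaging.camera_params(name): a dict with "intrinsics" (3x3 intrinsics, pixels), "R" (3x3) and "t" (3): a world point X has camera coordinates R X + t. Camera axes: x right, y down, z forward; pixel columns grow to the right and rows downward; lengths in mm; the calibration is good to about 2 mm. A picture is of the moment at which its call begins: read the wrist's pose just before it. camera_params takes no time and is no camera call; for the wrist camera it gives the pose at the moment of the call.
- ctrl.finish_job(): hands the job in, once; it reports no verdict.
The state is a dict: "time_s": time; "joints": joint angles; "dq": joint speeds; "tau": joint torques, N m; "eef_pos": TCP position; "ee_rot": TCP orientation; "force": force on the tool from outside, world axes, zero at the start; "wrist_torque": the same for the moment, N m; "grip_width": opening from 0.0 (shut) to 1.0 (fully open).
Only numpy, scipy, OpenCV 4.12 (cv2) and the standard library are available. Lean on these libraries where they do the work, as an engineer would, in place of code of your own. Each camera call takes 0.05 s, during which the arm holds its last target.

## Working session

There is one attempt and no reset: what is moved stays moved. The work goes in short steps, Python scripts to look and compute and a shell command to move; the robot and the scene stay as the last step left them, time stands still between calls to the robot, and variables do not carry over. Pictures are saved under pics/ and viewed, and the job is handed in when it is done.

```bash
ls; mkdir -p pics; cat > h.py <<'E'
import numpy as np,cv2
from rig import sensors,imaging,ctrl
def cap(n,tag):
    P=imaging.camera_params(n); im,d=imaging.capture(n)
    cv2.imwrite(f'pics/{tag}.png',im[:,:,::-1]); np.savez(f'pics/{tag}.npz',im=im,d=d,K=P['intrinsics'],R=P['R'],t=P['t'])
    return im,d,P
E
python3 - <<'E'
from h import *
s=sensors.sense(); print(s)
for n in('top','side','wrist'):
    im,d,P=cap(n,n+'0'); print(n,np.array(P['R']).round(3).tolist(),P['t'],np.array(P['intrinsics']).tolist())
E
```

```text
pics
{'time_s': 0.0, 'joints': array([ 1.05060528e+00,  3.13434763e-01,  1.49844969e+00,  7.85044907e-06,
        1.33103870e+00, -2.23379663e-01]), 'dq': array([ 0.00141375, -0.00109255,  0.00042358, -0.00065791, -0.00118357,
       -0.00086917]), 'tau': array([ 4.80710605e-04, -4.12266719e+01, -2.59742653e+01, -1.65780484e-04,
        4.14381473e-03,  2.01831904e-05]), 'eef_pos': array([153.39335691, 501.77508712, 206.93816412]), 'ee_rot': array([-2.45222718e-04,  1.47862430e-01,  9.89007714e-01, -6.18413386e-04]), 'force': array([-0.2023522 ,  0.56879547,  0.12754563]), 'wrist_torque': array([-0.03370903,  0.01683997, -0.0544116 ]), 'grip_width': 1.002152787693324}
top [[-0.025, -1.0, -0.003], [-0.996, 0.025, -0.089], [0.089, 0.0, -0.996]] [  22.98230665  556.03936662 1365.22040459] [[477.135397944693, 0.0, 294.2583600151741], [0.0, 477.135397944693, 209.51107919653742], [0.0, 0.0, 1.0]]
side [[0.837, -0.548, 0.003], [-0.395, -0.608, -0.689], [0.379, 0.575, -0.725]] [-469.40085217  312.65008186 1223.62548854] [[498.5234983282127, 0.0, 280.77173275857126], [0.0, 498.5234983282127, 201.89789441161042], [0.0, 0.0, 1.0]]
wrist [[0.292, 0.956, -0.002], [0.922, -0.281, 0.266], [0.254, -0.08, -0.964]] [-522.72805197  -34.79752309  379.03200134] [[325.32810001256416, 0.0, 276.95120200584535], [0.0, 325.32810001256416, 210.9022347966152], [0.0, 0.0, 1.0]]
```

View pics/top0.png

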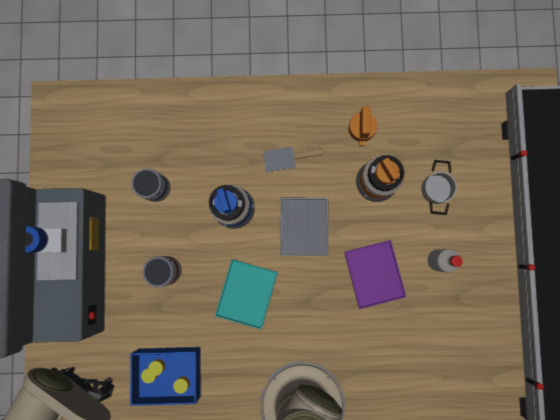

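View pics/side0.png

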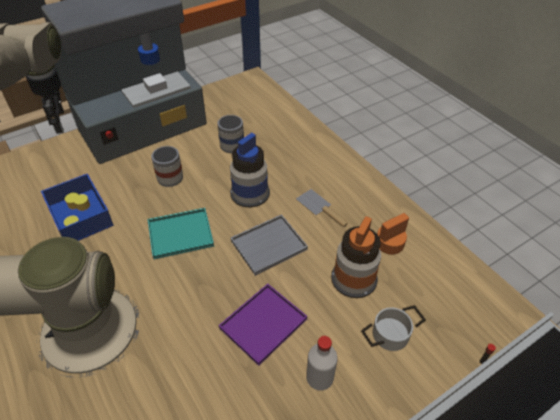

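View pics/wrist0.png

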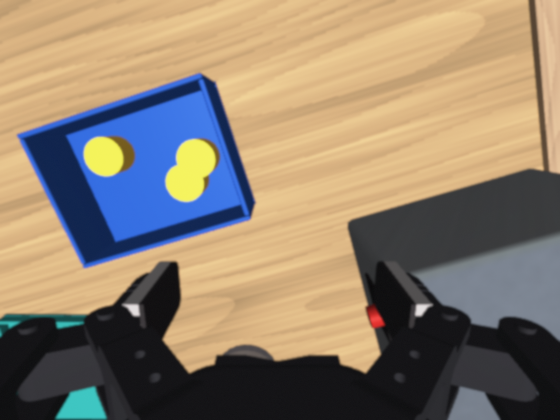

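The top view shows the orange can at about (385,173), a loose larger orange cap at (363,125), the grey steel tray at (304,226) and the blue can at (230,205). The side view shows the same can's bar at (363,235) and the tray at (269,245).

```bash
cat >> h.py <<'E'
def load(tag):
    z=np.load(f'pics/{tag}.npz'); return [z[k] for k in('im','d','K','R','t')]
def pts(d,K,R,t):
    v,u=np.indices(d.shape); d=d.astype(float)
    c=np.stack([(u-K[0,2])/K[0,0]*d,(v-K[1,2])/K[1,1]*d,d],-1)
    return (c-t)@R   # R^T(c-t)
def omask(im):
    h=cv2.cvtColor(im,cv2.COLOR_RGB2HSV); return (h[...,0]>=5)&(h[...,0]<=16)&(h[...,1]>185)&(h[...,2]>90)
E
python3 - <<'E'
from h import *
for n in('top0','side0'):
    im,d,K,R,t=load(n); X=pts(d,K,R,t); m=omask(im)&(d>0)
    nn,l,st,ce=cv2.connectedComponentsWithStats(m.astype(np.uint8))
    for i in range(1,nn):
        if st[i,4]<25: continue
        p=X[l==i]; print(n,st[i],'z',np.percentile(p[:,2],[2,50,98]).round(),'med',np.median(p,0).round(1))
        tp=p[p[:,2]>205]
        if len(tp)>15 :
            c=tp[:,:2].mean(0); w,v=np.linalg.eigh(np.cov(tp[:,:2].T)); print('  bar top',len(tp),c.round(1),tp[:,2].mean().round(1),'yaw',np.degrees(np.arctan2(v[1,1],v[0,1])).round(1),'len',np.sqrt(w*12).round(1), cv2.minAreaRect(tp[:,:2].astype(np.float32)))
    # tray: gray low-sat
    h=cv2.cvtColor(im,cv2.COLOR_RGB2HSV); print('tray hsv',h[(226,304) if n=='top0' else (245,269)])
    tm=(h[...,1]<70)&(h[...,0]>90)&(X[...,2]<30)&(X[...,2]>-10)&(d>0)&(abs(X[...,1])<150)&(X[...,0]>250)&(X[...,0]<750)
    nn,l,st,ce=cv2.connectedComponentsWithStats(tm.astype(np.uint8))
    for i in range(1,nn):
        if st[i,4]<300: continue
        p=X[l==i]; print('tray',st[i],p.mean(0).round(1),cv2.minAreaRect(p[:,:2].astype(np.float32)),np.percentile(p[:,2],[5,50,98]).round(1))
E
```

```text
tray hsv [117  20 112]
tray [263 147  32  25 596] [711.6  51.9   3.6] ((711.8208618164062, 51.17924880981445), (64.53346252441406, 86.88111877441406), 8.576478958129883) [-1.4  3.4 10.3]
tray [ 281  198   47   57 2637] [509.2 -17.7   5.3] ((508.9892578125, -18.294525146484375), (135.31976318359375, 164.6960906982422), 88.5639877319336) [-0.3  4.7 19.8]
tray hsv [125  13 121]
tray [298 190  32  24 365] [710.1  50.6   4.6] ((710.34765625, 50.555782318115234), (61.915340423583984, 83.84622955322266), 9.323262214660645) [0.6 4.5 9.7]
tray [ 232  218   73   54 2089] [507.3 -17.6   6.2] ((507.2686767578125, -18.379844665527344), (143.41954040527344, 169.02670288085938), 88.53233337402344) [ 1.5  5.5 19.9]
```

```bash
python3 - <<'E'
from h import *
for n in('top0','side0'):
    im,d,K,R,t=load(n); X=pts(d,K,R,t); h=cv2.cvtColor(im,cv2.COLOR_RGB2HSV)
    x0,x1,y0,y1=(340,420,95,215) if n=='top0' else (325,420,205,305)
    cv2.imwrite(f'pics/{n}_c.png',cv2.resize(im[y0:y1,x0:x1,::-1],None,fx=5,fy=5,interpolation=cv2.INTER_NEAREST))
    for p in ([(388,170),(382,165),(363,125)] if n=='top0' else [(363,232),(362,242),(393,230)]): print(p,h[p[1],p[0]],X[p[1],p[0]].round())
E
```

```text
(388, 170) [ 13 186 114] [ 633. -230.  217.]
(382, 165) [ 11 184  65] [ 650. -220.  196.]
(363, 125) [ 14 182 153] [ 782. -189.  101.]
(363, 232) [ 12 176 172] [ 620. -255.  222.]
(362, 242) [ 11 164 112] [ 624. -254.  182.]
(393, 230) [ 11 166  86] [ 786. -209.   78.]
```

View pics/top0_c.png

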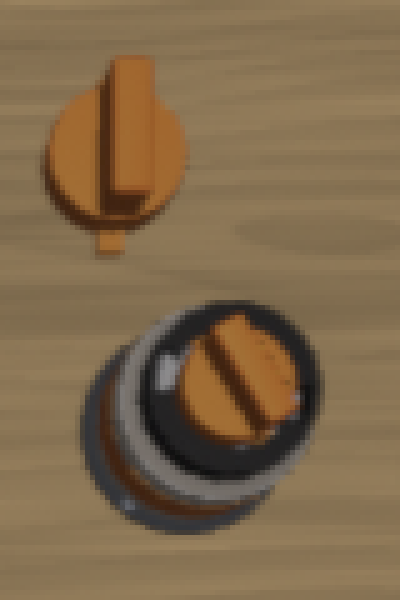

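View pics/side0_c.png

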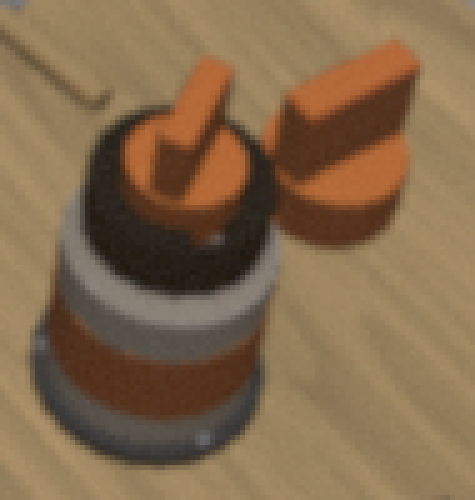

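The crops show the cap on the can with its bar running from upper left to lower right (top view, full-image pixels roughly (386,160) to (399,180)). The other cap is bigger and lies on the table.

```bash
python3 - <<'E'
from h import *
for n in('top0','side0'):
    im,d,K,R,t=load(n); X=pts(d,K,R,t); h=cv2.cvtColor(im,cv2.COLOR_RGB2HSV)
    o=(h[...,0]>=5)&(h[...,0]<=18)&(h[...,1]>140)&(d>0)&(np.hypot(X[...,0]-630,X[...,1]+240)<60)
    print(n,np.histogram(X[o][:,2],bins=range(150,240,6)))
    p=X[o&(X[...,2]>210)&(X[...,2]<232)]
    r=cv2.minAreaRect(p[:,:2].astype(np.float32)); w,v=np.linalg.eigh(np.cov(p[:,:2].T))
    print('bar',len(p),p.mean(0).round(1),r,'yaw',np.degrees(np.arctan2(v[1,1],v[0,1])).round(1),np.sqrt(12*w))
    p=X[o&(X[...,2]<186)&(X[...,2]>168)]; print('plug',len(p),p.mean(0).round(1))
    # collar dark top
    b=(h[...,2]<45)&(d>0)&(np.hypot(X[...,0]-630,X[...,1]+240)<70)&(X[...,2]>152)&(X[...,2]<172)
    q=X[b]; print('collar',len(q),np.median(q[:,2]).round(1),cv2.minEnclosingCircle(q[:,:2].astype(np.float32)))
# two-view ray: bar top centroid in each picture by brightness of bar top
E
```

```text
top0 (array([  7,  10,  13,  44, 137,  20,   9,  15,  15,  14,  21, 116,  34,
         0]), array([150, 156, 162, 168, 174, 180, 186, 192, 198, 204, 210, 216, 222,
       228, 234]))
bar 171 [ 637.5 -235.9  219.5] ((637.7935180664062, -237.627685546875), (57.883846282958984, 20.084896087646484), 28.713041305541992) yaw -151.7 [18.45645164 56.28081649]
plug 201 [ 632.7 -230.3  176.2]
collar 325 162.0 ((637.115966796875, -235.9141845703125), 45.90528106689453)
side0 (array([ 11,  34,  59,  47, 196,  27,  16,  23,  22,  19,  23, 105,  33,
         0]), array([150, 156, 162, 168, 174, 180, 186, 192, 198, 204, 210, 216, 222,
       228, 234]))
bar 161 [ 633.4 -240.7  219.5] ((636.0079956054688, -238.6279296875), (58.589759826660156, 17.80652618408203), 27.06667137145996) yaw -152.5 [17.86717247 60.76039144]
plug 270 [ 632.2 -243.3  176.5]
collar 229 161.4 ((634.0050659179688, -240.62315368652344), 44.31118392944336)
```

```bash
python3 -m creep '[{"grip":85,"linear":[0,0,-32],"rot":[0,0,0]},{"grip":85,"linear":[0,0,-33],"rot":[0,0,0]},{"grip":85,"linear":[-24,-20,0],"rot":[0,0,0]},{"grip":85,"linear":[-24,-20,0],"rot":[0,0,0]},{"grip":85,"linear":[-24,-20,0],"rot":[0,0,0]},{"grip":85,"linear":[-24,-20,0],"rot":[0,0,0]},{"grip":85,"linear":[-24,-20,0],"rot":[0,0,0]},{"grip":85,"linear":[-24,-20,0],"rot":[0,0,0]},{"grip":85,"linear":[-24,-20,0],"rot":[0,0,0]},{"grip":85,"linear":[-24,-20,0],"rot":[0,0,0]},{"grip":85,"linear":[-24,-20,0],"rot":[0,0,0]},{"grip":85,"linear":[-24,-20,0],"rot":[0,0,0]}]' 100
```

```text
time_s: 1.15
eef_pos: [325.0, 239.2, 272.5]
ee_rot: [-0.0, 0.148, 0.989, -0.0]
force: [1.1, 0.3, -0.1]
grip_width: 0.998
```

```bash
python3 -m creep '[{"grip":85,"linear":[-24,-20,0],"rot":[0,0,0]},{"grip":85,"linear":[-24,-20,0],"rot":[0,0,0]},{"grip":85,"linear":[-24,-20,0],"rot":[0,0,0]},{"grip":85,"linear":[-24,-20,0],"rot":[0,0,0]},{"grip":85,"linear":[-24,-20,0],"rot":[0,0,0]},{"grip":85,"linear":[-24,-20,0],"rot":[0,0,0]},{"grip":85,"linear":[-24,-20,0],"rot":[0,0,0]},{"grip":85,"linear":[-24,-20,0],"rot":[0,0,0]},{"grip":85,"linear":[-24,-20,0],"rot":[0,0,0]},{"grip":85,"linear":[-24,-20,0],"rot":[0,0,0]},{"grip":85,"linear":[-24,-20,0],"rot":[0,0,0]},{"grip":85,"linear":[-24,-20,0],"rot":[0,0,0]}]'
```

```text
time_s: 2.15
eef_pos: [530.3, -74.6, 272.2]
ee_rot: [-0.0, 0.148, 0.989, 0.0]
force: [-0.5, 0.6, -0.0]
grip_width: 0.999
```

```bash
python3 -m creep '[{"grip":85,"linear":[0,0,0],"rot":[0,0,0.124]},{"grip":85,"linear":[0,0,0],"rot":[0,0,0.124]},{"grip":85,"linear":[0,0,0],"rot":[0,0,0.124]},{"grip":85,"linear":[0,0,0],"rot":[0,0,0.124]},{"grip":85,"linear":[0,0,0],"rot":[0,0,0.124]},{"grip":85,"linear":[0,0,0],"rot":[0,0,0.124]},{"grip":85,"linear":[0,0,0],"rot":[0,0,0.124]},{"grip":85,"linear":[0,0,0],"rot":[0,0,0.124]},{"grip":85,"linear":[0,0,0],"rot":[0,0,0.124]},{"grip":85,"linear":[0,0,0],"rot":[0,0,0.124]},{"grip":85,"linear":[0,0,0],"rot":[0,0,0.124]},{"grip":85,"linear":[0,0,0],"rot":[0,0,0.124]}]'
```

```text
time_s: 3.15
eef_pos: [529.7, -73.1, 272.2]
ee_rot: [-0.0, 0.78, 0.625, -0.0]
force: [-0.2, 0.8, 0.3]
grip_width: 0.997
```

```bash
python3 -m creep '[{"grip":85,"linear":[0,0,0],"rot":[0,0,0.124]},{"grip":85,"linear":[0,0,0],"rot":[0,0,0.124]},{"grip":85,"linear":[0,0,0],"rot":[0,0,0.124]},{"grip":85,"linear":[0,0,0],"rot":[0,0,0.124]},{"grip":85,"linear":[0,0,0],"rot":[0,0,0.124]},{"grip":85,"linear":[0,0,0],"rot":[0,0,0.124]},{"grip":85,"linear":[0,0,0],"rot":[0,0,0.124]},{"grip":85,"linear":[0,0,0],"rot":[0,0,0]}]'; python3 - <<'E'
from h import *
cap('wrist','wrist1')
s=sensors.sense(); print(s['joints'].round(3))
from scipy.spatial.transform import Rotation as Ro
w=s['ee_rot'];print(Ro.from_quat([w[1],w[2],w[3],w[0]]).as_matrix().round(3))
E
```

```text
time_s: 3.82
eef_pos: [529.7, -73.1, 272.2]
ee_rot: [-0.0, 0.971, 0.24, -0.0]
force: [0.8, -0.7, -0.1]
grip_width: 0.995
[-0.356  0.298  1.35  -0.     1.494  0.723]
[[ 0.882  0.472 -0.   ]
 [ 0.472 -0.882  0.   ]
 [-0.    -0.    -1.   ]]
```

View pics/wrist1.png

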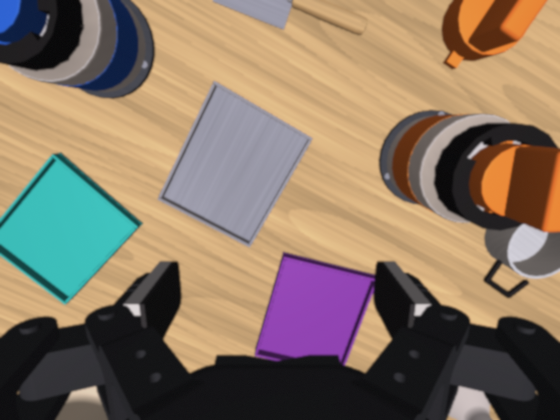

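The wrist view shows the steel tray (corners about (215,83), (310,138), (250,243), (162,198)) and the orange can's cap at the right edge near (520,185). I'll move to just behind the cap and look closely.

```bash
python3 -m creep '[{"grip":85,"linear":[-9,28,0],"rot":[0,0,0]},{"grip":85,"linear":[-9,28,0],"rot":[0,0,0]},{"grip":85,"linear":[-9,28,0],"rot":[0,0,0]},{"grip":85,"linear":[-9,28,0],"rot":[0,0,0]},{"grip":85,"linear":[-9,28,0],"rot":[0,0,0]},{"grip":85,"linear":[-9,28,0],"rot":[0,0,0]},{"grip":85,"linear":[0,28,0],"rot":[0,0,0]},{"grip":85,"linear":[0,0,0],"rot":[0,0,0]}]'; python3 - <<'E'
from h import *
cap('wrist','wrist2')
s=sensors.sense(); print(s['eef_pos'])
im,d,K,R,t=load('wrist2'); X=pts(d,K,R,t); h=cv2.cvtColor(im,cv2.COLOR_RGB2HSV)
o=(h[...,0]>=5)&(h[...,0]<=18)&(h[...,1]>140)&(d>0)&(np.hypot(X[...,0]-636,X[...,1]+238)<60)
m=o&(X[...,2]>212)&(X[...,2]<230)
p=X[m]
r=cv2.minAreaRect(p[:,:2].astype(np.float32)); print(len(p),p.mean(0),np.median(p[:,2]),r)
c=max(cv2.findContours(m.astype(np.uint8),0,1)[0],key=cv2.contourArea);print(cv2.minAreaRect(c))
E
```

```text
time_s: 4.53
eef_pos: [574.4, -275.6, 270.6]
ee_rot: [-0.0, 0.97, 0.242, -0.001]
force: [-1.0, -0.1, -0.5]
grip_width: 0.998
[ 574.15048385 -273.51453727  270.92108269]
2596 [ 639.35698157 -239.07907565  219.75412053] 219.83670388871957 ((638.3020629882812, -239.416015625), (57.287353515625, 17.843334197998047), 28.457923889160156)
((272.0, 107.5), (93.0, 28.0), 90.0)
```

View pics/wrist2.png

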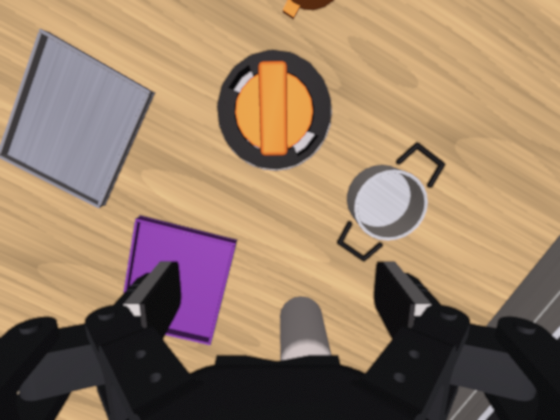

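The wrist view shows the cap centred at about (273,108), its bar vertical in the image, so aligned with the tool's x. Measured bar centre is (638,-239), with its top at z≈220, which fits the stated heights. The three views agree within 2 mm.

```bash
python3 -m creep '[{"grip":85,"linear":[24,0,0],"rot":[0,0,0]},{"grip":85,"linear":[24,0,0],"rot":[0,0,0]},{"grip":85,"linear":[24,0,0],"rot":[0,0,0]},{"grip":85,"linear":[0,0,0],"rot":[0,0,0]},{"grip":85,"linear":[0,0,22],"rot":[0,0,0]},{"grip":85,"linear":[0,0,22],"rot":[0,0,0]},{"grip":85,"linear":[0,0,22],"rot":[0,0,0]},{"grip":85,"linear":[0,0,22],"rot":[0,0,0]},{"grip":85,"linear":[0,0,0],"rot":[0,0,0]},{"grip":85,"linear":[0,0,0],"rot":[0,0,0]}]'
```

```text
time_s: 5.42
eef_pos: [637.2, -237.2, 184.5]
ee_rot: [-0.001, 0.97, 0.243, -0.001]
force: [-0.2, 0.6, 1.6]
grip_width: 0.994
```

```bash
python3 -m creep '[{"grip":30,"linear":[0,0,0],"rot":[0,0,0]},{"grip":10,"linear":[0,0,0],"rot":[0,0,0]},{"grip":10,"linear":[0,0,0],"rot":[0,0,0]},{"grip":10,"linear":[0,0,0],"rot":[0,0,0]},{"grip":10,"linear":[0,0,0],"rot":[0,0,0]},{"grip":10,"linear":[0,0,0],"rot":[0,0,0]},{"grip":10,"linear":[0,0,0],"rot":[0,0,0]},{"grip":10,"linear":[0,0,0],"rot":[0,0,0]}]' 40; python3 -c "
from h import *
s=sensors.sense();print(s['force'],s['wrist_torque'],s['eef_pos'],s['grip_width']*85.4)"
```

```text
time_s: 6.08
eef_pos: [637.9, -238.0, 185.1]
ee_rot: [0.001, 0.97, 0.242, 0.0]
force: [0.4, -1.9, 2.8]
grip_width: 0.192
[ 0.4485324  -1.87769616  2.77153843] [-0.14421879 -0.02739598  0.01914553] [ 637.91511095 -237.99615509  185.09250611] 16.39426277385062
```

```bash
python3 -m creep '[{"grip":10,"linear":[0,0,0],"rot":[0,0,0]},{"grip":10,"linear":[0,0,0],"rot":[0,0,0]},{"grip":10,"linear":[0,0,3],"rot":[0,0,0]},{"grip":10,"linear":[0,0,3],"rot":[0,0,0]},{"grip":10,"linear":[0,0,3],"rot":[0,0,0]},{"grip":10,"linear":[0,0,0],"rot":[0,0,0]},{"grip":10,"linear":[0,0,0],"rot":[0,0,0]},{"grip":10,"linear":[0,0,0],"rot":[0,0,0]}]' 90; python3 -c "
from h import *
s=sensors.sense();print(s['force'],s['wrist_torque'],s['eef_pos'],s['grip_width']*85.4)"
```

```text
time_s: 6.75
eef_pos: [638.2, -238.1, 177.9]
ee_rot: [0.001, 0.97, 0.242, 0.001]
force: [-1.8, -1.2, 13.2]
grip_width: 0.178
[-1.83168576 -1.23203743 13.18959311] [ 0.08625564  0.48263868 -0.0195772 ] [ 638.18280881 -238.10275473  177.9407207 ] 15.16441029771135
```

```bash
python3 -m creep '[{"grip":10,"linear":[0,0,2],"rot":[0,0,0]},{"grip":10,"linear":[0,0,0],"rot":[0,0,0]},{"grip":10,"linear":[0,0,0],"rot":[0,0,0]}]'; python3 -c "
from h import *
s=sensors.sense();print(s['force'],s['wrist_torque'],s['eef_pos'],s['grip_width']*85.4)"
```

```text
time_s: 7.0
eef_pos: [638.2, -238.1, 176.2]
ee_rot: [0.001, 0.97, 0.242, 0.001]
force: [-2.3, 0.1, 14.8]
grip_width: 0.177
[-2.29335045  0.09159789 14.8395851 ] [ 0.13213894  0.49436929 -0.01934211] [ 638.22270752 -238.13445356  176.21922048] 15.1321812914553
```

```bash
python3 -m creep '[{"grip":10,"linear":[0,0,1],"rot":[0,0,0]},{"grip":10,"linear":[0,0,0],"rot":[0,0,-0.05]},{"grip":10,"linear":[0,0,0],"rot":[0,0,-0.05]},{"grip":10,"linear":[0,0,0],"rot":[0,0,-0.05]},{"grip":10,"linear":[0,0,0],"rot":[0,0,-0.05]},{"grip":10,"linear":[0,0,0],"rot":[0,0,-0.05]},{"grip":10,"linear":[0,0,0],"rot":[0,0,0]}]'; python3 -c "
from h import *
s=sensors.sense();print(s['force'],s['wrist_torque'],s['eef_pos'],s['joints'],s['grip_width']*85.4)"
```

```text
time_s: 7.58
eef_pos: [638.7, -238.1, 175.6]
ee_rot: [0.002, 0.932, 0.362, 0.002]
force: [0.3, 1.1, 15.5]
grip_width: 0.177
[ 0.25292979  1.10069268 15.53412023] [0.14781251 0.19397654 0.01568579] [ 638.69913006 -238.05267057  175.56774612] [-5.28377130e-01  6.91335110e-01  9.95507720e-01  3.62391336e-04
  1.44948716e+00  3.00839030e-01] 15.123585031250453
```

```bash
python3 -m creep '[{"grip":10,"linear":[0,0,0],"rot":[0,0,-0.06]},{"grip":10,"linear":[0,0,0],"rot":[0,0,-0.06]},{"grip":10,"linear":[0,0,0],"rot":[0,0,-0.06]},{"grip":10,"linear":[0,0,0],"rot":[0,0,-0.06]},{"grip":10,"linear":[0,0,0],"rot":[0,0,-0.06]},{"grip":10,"linear":[0,0,0],"rot":[0,0,-0.06]},{"grip":10,"linear":[0,0,0],"rot":[0,0,-0.06]},{"grip":10,"linear":[0,0,0],"rot":[0,0,0]}]'; python3 -c "
from h import *
s=sensors.sense();print(s['force'],s['wrist_torque'],s['eef_pos'],s['joints'][5],s['grip_width']*85.4)"
```

```text
time_s: 8.25
eef_pos: [638.7, -238.0, 175.6]
ee_rot: [0.002, 0.836, 0.549, 0.001]
force: [1.0, 1.2, 15.9]
grip_width: 0.175
[ 1.02869013  1.16776235 15.86917464] [0.15667442 0.15368527 0.07162174] [ 638.72542397 -237.98219703  175.58426443] -0.1196843020562626 14.922306011788393
```

```bash
cat > q.py <<'E'
from h import *
s=sensors.sense();q=s['ee_rot'];a=2*np.degrees(np.arctan2(q[2],q[1]))
print('F',s['force'].round(1),'Tz',s['wrist_torque'].round(2),s['eef_pos'].round(1),'toolx yaw',a.round(2),'turned',(a-28.1).round(1))
E
python3 -m creep '[{"grip":10,"linear":[0,0,0],"rot":[0,0,-0.04]},{"grip":10,"linear":[0,0,0],"rot":[0,0,-0.04]},{"grip":10,"linear":[0,0,0],"rot":[0,0,-0.04]},{"grip":10,"linear":[0,0,0],"rot":[0,0,0]}]'>/dev/null; python3 q.py;python3 -m creep '[{"grip":10,"linear":[0,0,0],"rot":[0,0,-0.04]},{"grip":10,"linear":[0,0,0],"rot":[0,0,-0.04]},{"grip":10,"linear":[0,0,0],"rot":[0,0,0]}]'>/dev/null; python3 q.py
```

```text
F [ 1.   0.4 15.5] Tz [ 0.17  0.17 -0.04] [ 638.7 -238.   175.6] toolx yaw 73.4 turned 45.3
F [ 1.  -0.  14.6] Tz [0.2  0.16 0.01] [ 638.7 -238.   175.6] toolx yaw 77.98 turned 49.9
```

```bash

python3 -m creep '[{"grip":10,"linear":[0,0,0],"rot":[0,0,-0.04]},{"grip":10,"linear":[0,0,0],"rot":[0,0,-0.04]},{"grip":10,"linear":[0,0,0],"rot":[0,0,0]}]'>/dev/null; python3 q.py;python3 -m creep '[{"grip":10,"linear":[0,0,0],"rot":[0,0,-0.04]},{"grip":10,"linear":[0,0,0],"rot":[0,0,-0.04]},{"grip":10,"linear":[0,0,0],"rot":[0,0,0]}]'>/dev/null; python3 q.py; python3 - <<'E'
from h import *
cap('top','top3'); cap('side','side3')
for n,(x0,x1,y0,y1) in dict(top3=(340,440,110,230),side3=(315,425,195,305)).items():
    im=cv2.imread(f'pics/{n}.png'); cv2.imwrite(f'pics/{n}_c.png',cv2.resize(im[y0:y1,x0:x1],None,fx=5,fy=5))
E
```

```text
F [-1.1  1.4 15.3] Tz [ 0.29  0.17 -1.25] [ 638.6 -238.   175.6] toolx yaw 82.44 turned 54.3
F [ 0.6  2.5 15.4] Tz [ 0.4   0.08 -2.83] [ 638.7 -238.1  175.6] toolx yaw 86.85 turned 58.7
```

View pics/side3_c.png

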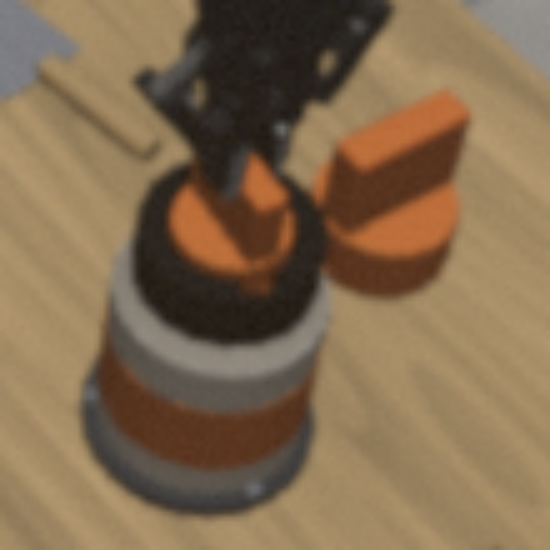

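The stop was met: Tz was −1.25 N m at about 54° and −2.8 N m at 58.7°. That second step was past the 2 N m guideline, because I chained two moves without checking between them. I'm unwinding now. The side crop shows the lug in its gap at about (260,280).

```bash

python3 -m creep '[{"grip":10,"linear":[0,0,0],"rot":[0,0,0.06]},{"grip":10,"linear":[0,0,0],"rot":[0,0,0.06]},{"grip":10,"linear":[0,0,0],"rot":[0,0,0]}]'>/dev/null; python3 q.py
```

```text
F [-0.6  0.5 16.1] Tz [ 0.17  0.29 -0.19] [ 638.6 -238.   175.6] toolx yaw 79.96 turned 51.9
```

```bash

python3 -m creep '[{"grip":10,"linear":[0,0,-4],"rot":[0,0,0]},{"grip":10,"linear":[0,0,-4],"rot":[0,0,0]},{"grip":10,"linear":[0,0,-4],"rot":[0,0,0]},{"grip":10,"linear":[0,0,-3],"rot":[0,0,0]},{"grip":10,"linear":[0,0,0],"rot":[0,0,0]}]'>/dev/null; python3 q.py
```

```text
F [ 1.5 -1.2  3.4] Tz [-0.13 -0.47 -0.25] [ 638.  -237.8  187.8] toolx yaw 80.14 turned 52.0
```

```bash

python3 -m creep '[{"grip":10,"linear":[0,0,-5],"rot":[0,0,0]},{"grip":10,"linear":[0,0,-5],"rot":[0,0,0]},{"grip":10,"linear":[0,0,0],"rot":[0,0,0]}]'>/dev/null; python3 q.py
```

```text
F [ 3.  -0.1 -0.4] Tz [-0.04 -0.54 -0.15] [ 637.9 -237.7  197.8] toolx yaw 80.15 turned 52.1
```

```bash

python3 -m creep '[{"grip":10,"linear":[0,0,-10],"rot":[0,0,0]},{"grip":10,"linear":[0,0,-15],"rot":[0,0,0]},{"grip":10,"linear":[0,0,-20],"rot":[0,0,0]},{"grip":10,"linear":[0,0,-17],"rot":[0,0,0]},{"grip":10,"linear":[0,0,0],"rot":[0,0,0]},{"grip":10,"linear":[0,0,0],"rot":[0,0,0]}]'>/dev/null; python3 q.py; python3 - <<'E'
from h import *
cap('top','top4'); cap('side','side4')
s=sensors.sense()
for n in('top4','side4'):
    im,d,K,R,t=load(n); X=pts(d,K,R,t); h=cv2.cvtColor(im,cv2.COLOR_RGB2HSV)
    o=(h[...,0]>=5)&(h[...,0]<=18)&(h[...,1]>140)&(d>0)&(np.hypot(X[...,0]-638,X[...,1]+238)<60)&(X[...,2]>205)
    p=X[o]; print(n,len(p),np.percentile(p[:,2],[2,25,50,98]).round(1),np.histogram(p[:,2],bins=range(205,310,6)))
    im=cv2.imread(f'pics/{n}.png')
im=cv2.imread('pics/side4.png');cv2.imwrite('pics/side4_c.png',cv2.resize(im[180:310,305:425],None,fx=4,fy=4))
E
```

```text
F [ 0.6 -0.1 -2.5] Tz [0.01 0.02 0.02] [ 637.5 -237.7  260. ] toolx yaw 80.15 turned 52.1
top4 63 [250.6 289.9 293.6 393.3] (array([ 0,  0,  0,  0,  0,  0,  0,  5,  2,  0,  2,  2,  2,  2, 27, 18,  0]), array([205, 211, 217, 223, 229, 235, 241, 247, 253, 259, 265, 271, 277,
       283, 289, 295, 301, 307]))
side4 626 [222.2 241.7 250.3 295.9] (array([  0,   0,  19,  44,  45,  41,  50, 171,  43,  34,  30,  25,  20,
        20,  60,  24,   0]), array([205, 211, 217, 223, 229, 235, 241, 247, 253, 259, 265, 271, 277,
       283, 289, 295, 301, 307]))
```

View pics/side4_c.png

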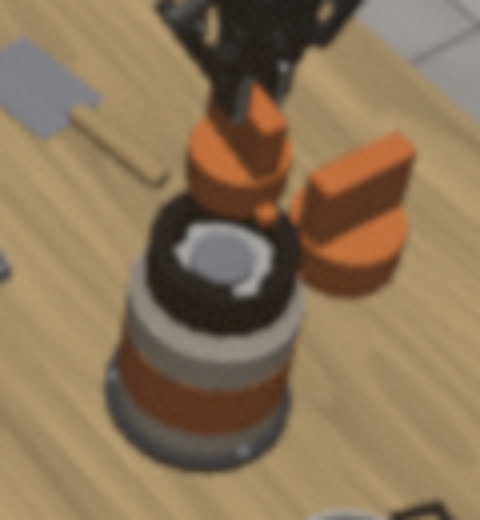

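The cap is off: in the crop it hangs upright above the open collar. Its plug top is at about 250 and its bar top at about 295, so the underside is about 39.5 mm below the TCP. Next I'll go over the tray at (508.5,−18.3).

```bash

python3 -m creep '[{"grip":10,"linear":[15,-13,0],"rot":[0,0,0]},{"grip":10,"linear":[25,-21,0],"rot":[0,0,0]},{"grip":10,"linear":[28,-24,0],"rot":[0,0,0]},{"grip":10,"linear":[28,-24,0],"rot":[0,0,0]},{"grip":10,"linear":[28,-24,0],"rot":[0,0,0]},{"grip":10,"linear":[28,-24,0],"rot":[0,0,0]},{"grip":10,"linear":[25,-21,0],"rot":[0,0,0]},{"grip":10,"linear":[17,-14,0],"rot":[0,0,0]},{"grip":10,"linear":[0,0,0],"rot":[0,0,0]},{"grip":10,"linear":[0,0,0],"rot":[0,0,0]}]'>/dev/null; python3 q.py; python3 - <<'E'
from h import *
cap('side','side5');cap('top','top5')
im=cv2.imread('pics/side5.png');cv2.imwrite('pics/side5_c.png',cv2.resize(im[130:300,190:360],None,fx=3.5,fy=3.5))
E
```

```text
F [-0.4 -0.3 -0.4] Tz [-0.03  0.02  0.02] [507.6 -17.6 258.9] toolx yaw 80.24 turned 52.1
```

View pics/side5_c.png

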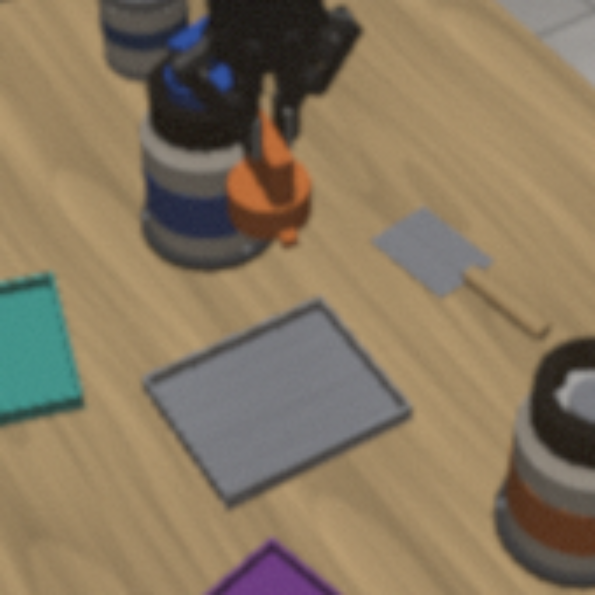

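The cap hangs upright in the gripper over the steel tray, clear of the blue can. Descending now.

```bash

python3 -m creep '[{"grip":10,"linear":[0,0,15],"rot":[0,0,0]},{"grip":10,"linear":[0,0,25],"rot":[0,0,0]},{"grip":10,"linear":[0,0,25],"rot":[0,0,0]},{"grip":10,"linear":[0,0,25],"rot":[0,0,0]},{"grip":10,"linear":[0,0,25],"rot":[0,0,0]},{"grip":10,"linear":[0,0,25],"rot":[0,0,0]},{"grip":10,"linear":[0,0,25],"rot":[0,0,0]},{"grip":10,"linear":[0,0,20],"rot":[0,0,0]},{"grip":10,"linear":[0,0,12],"rot":[0,0,0]},{"grip":10,"linear":[0,0,4],"rot":[0,0,0]},{"grip":10,"linear":[0,0,0],"rot":[0,0,0]},{"grip":10,"linear":[0,0,0],"rot":[0,0,0]}]'>/dev/null; python3 q.py
```

```text
F [ 0.2 -0.7 -1. ] Tz [-0.04 -0.06  0.01] [508.8 -18.9  58.8] toolx yaw 80.11 turned 52.0
```

```bash

python3 -m creep '[{"grip":10,"linear":[0,0,5],"rot":[0,0,0]},{"grip":10,"linear":[0,0,4],"rot":[0,0,0]},{"grip":10,"linear":[0,0,2],"rot":[0,0,0]},{"grip":10,"linear":[0,0,1],"rot":[0,0,0]},{"grip":10,"linear":[0,0,0],"rot":[0,0,0]},{"grip":10,"linear":[0,0,0],"rot":[0,0,0]}]'>/dev/null; python3 q.py
```

```text
F [ 1.  -0.1 -2.1] Tz [-0.02  0.   -0.03] [508.4 -18.4  46.6] toolx yaw 80.15 turned 52.0
```

```bash

python3 -m creep '[{"grip":10,"linear":[0,0,1],"rot":[0,0,0]},{"grip":10,"linear":[0,0,1],"rot":[0,0,0]},{"grip":10,"linear":[0,0,0],"rot":[0,0,0]},{"grip":10,"linear":[0,0,0],"rot":[0,0,0]}]'>/dev/null; python3 q.py;python3 -m creep '[{"grip":10,"linear":[0,0,0.5],"rot":[0,0,0]},{"grip":10,"linear":[0,0,0.5],"rot":[0,0,0]},{"grip":10,"linear":[0,0,0],"rot":[0,0,0]},{"grip":10,"linear":[0,0,0],"rot":[0,0,0]}]'>/dev/null; python3 q.py
```

```text
F [-0.5  0.5 -0.9] Tz [-0.01 -0.01  0.01] [508.3 -18.3  44.5] toolx yaw 80.15 turned 52.0
F [ 0.1 -0.  -0.8] Tz [-0.01  0.   -0.  ] [508.4 -18.4  43.5] toolx yaw 80.15 turned 52.0
```

```bash

python3 -m creep '[{"grip":10,"linear":[0,0,1],"rot":[0,0,0]},{"grip":10,"linear":[0,0,0],"rot":[0,0,0]},{"grip":10,"linear":[0,0,0],"rot":[0,0,0]}]'>/dev/null; python3 q.py; python3 - <<'E'
from h import *
cap('side','side6')
im,d,K,R,t=load('side6');X=pts(d,K,R,t); h=cv2.cvtColor(im,cv2.COLOR_RGB2HSV)
o=(h[...,0]>=5)&(h[...,0]<=18)&(h[...,1]>140)&(d>0)&(np.hypot(X[...,0]-508,X[...,1]+18)<60)
p=X[o]; print(len(p),np.histogram(p[:,2],bins=range(0,90,3)))
cv2.imwrite('pics/side6_c.png',cv2.resize(im[170:300,200:330,::-1],None,fx=4.5,fy=4.5))
E
```

```text
F [-1.4  0.4  5.7] Tz [0.04 0.4  0.03] [508.8 -18.5  43.2] toolx yaw 80.15 turned 52.0
386 (array([ 0,  0,  1, 11, 11,  9, 12, 15, 12, 11, 38, 63, 40, 13, 10,  5,  9,
        8,  6,  8,  4,  5,  8,  6,  3, 28, 39, 10,  1]), array([ 0,  3,  6,  9, 12, 15, 18, 21, 24, 27, 30, 33, 36, 39, 42, 45, 48,
       51, 54, 57, 60, 63, 66, 69, 72, 75, 78, 81, 84, 87]))
```

View pics/side6_c.png

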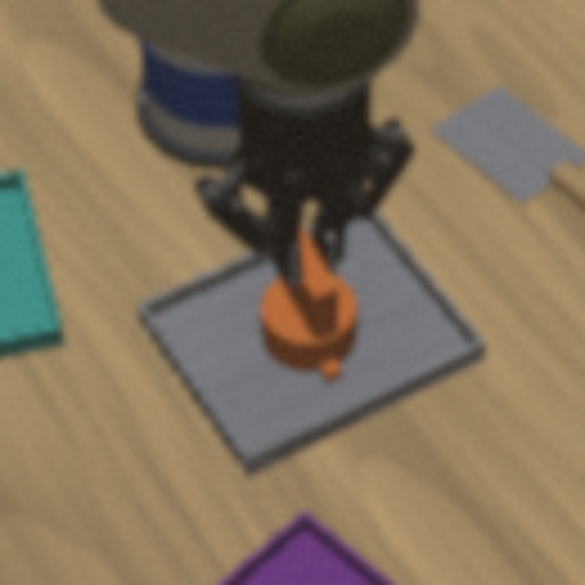

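The cap touches the tray floor (+6 N) and sits upright near the tray's centre. Releasing and rising.

```bash

python3 -m creep '[{"grip":18,"linear":[0,0,0],"rot":[0,0,0]},{"grip":22,"linear":[0,0,0],"rot":[0,0,0]},{"grip":30,"linear":[0,0,0],"rot":[0,0,0]},{"grip":45,"linear":[0,0,0],"rot":[0,0,0]},{"grip":60,"linear":[0,0,0],"rot":[0,0,0]},{"grip":70,"linear":[0,0,0],"rot":[0,0,0]},{"grip":70,"linear":[0,0,0],"rot":[0,0,0]},{"grip":70,"linear":[0,0,-8],"rot":[0,0,0]},{"grip":70,"linear":[0,0,-20],"rot":[0,0,0]},{"grip":70,"linear":[0,0,-30],"rot":[0,0,0]},{"grip":70,"linear":[0,0,-30],"rot":[0,0,0]},{"grip":70,"linear":[0,0,-30],"rot":[0,0,0]}]'; python3 -m creep '[{"grip":70,"linear":[-25,0,-25],"rot":[0,0,0]},{"grip":70,"linear":[-30,0,-25],"rot":[0,0,0]},{"grip":70,"linear":[-30,0,-25],"rot":[0,0,0]},{"grip":70,"linear":[-30,0,0],"rot":[0,0,0]},{"grip":70,"linear":[0,0,0],"rot":[0,0,0]},{"grip":70,"linear":[0,0,0],"rot":[0,0,0]}]'; python3 - <<'E'
from h import *
for n in('side7','wrist7','top7'):
    cap(n[:-1],n)
    im,d,K,R,t=load(n);X=pts(d,K,R,t); h=cv2.cvtColor(im,cv2.COLOR_RGB2HSV)
    o=(h[...,0]>=5)&(h[...,0]<=18)&(h[...,1]>140)&(d>0)&(np.hypot(X[...,0]-508,X[...,1]+18)<60)
    p=X[o]; b=p[p[:,2]>68]; g=p[(p[:,2]>30)&(p[:,2]<40)]
    if len(b)<20: print(n,len(p));continue
    print(n,len(p),'bar',np.median(b,0).round(1),cv2.minAreaRect(b[:,:2].astype(np.float32)),'plug',np.median(g,0).round(1))
    A=np.c_[g[:,:2]-g[:,:2].mean(0),np.ones(len(g))]; print('plug top slope',np.linalg.lstsq(A,g[:,2],rcond=None)[0].round(3))
print(sensors.sense()['force'])
E
```

```text
time_s: 15.35
eef_pos: [508.1, -18.3, 162.5]
ee_rot: [0.0, 0.765, 0.644, 0.0]
force: [-0.5, -0.4, -0.3]
grip_width: 0.824
time_s: 15.85
eef_pos: [488.3, -132.6, 236.0]
ee_rot: [0.0, 0.766, 0.643, 0.0]
force: [0.4, 0.2, 0.7]
grip_width: 0.818
side7 429 bar [505.1 -21.5  77.9] ((506.9491271972656, -18.36412239074707), (57.73810577392578, 17.53168296813965), 82.27179718017578) plug [496.  -24.2  34.3]
plug top slope [1.4000e-02 1.8000e-02 3.4445e+01]
wrist7 2816 bar [508.4 -19.6  77.7] ((508.4256896972656, -20.095949172973633), (56.45140075683594, 18.028949737548828), 79.89229583740234) plug [515.2 -19.9  33.9]
plug top slope [-1.0000e-03  3.0000e-03  3.3912e+01]
top7 327 bar [507.6 -17.2  77.9] ((507.83251953125, -17.39999008178711), (57.408714294433594, 18.013935089111328), 80.01057434082031) plug [498.5 -17.3  34.8]
plug top slope [2.4000e-02 2.2000e-02 3.4833e+01]
[-0.12234915  1.35242941  0.00419415]
```

View pics/side7.png

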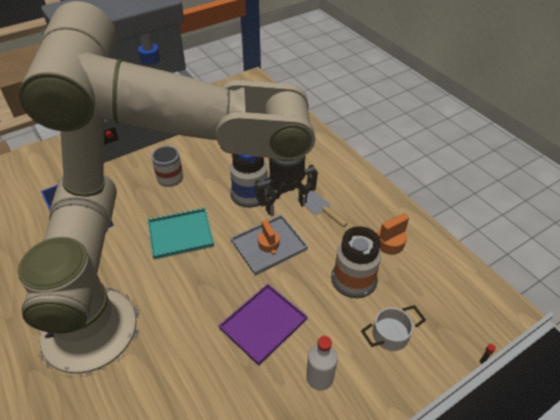

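View pics/wrist7.png

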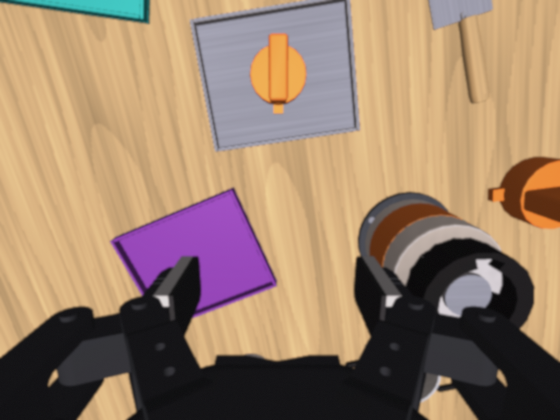

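The cap stands upright in the middle of the steel tray (wrist pixel (278,72)). Its bar top is at z≈78 and its plug top is level. The can is open, the robot is clear, and the other things look undisturbed.

```bash
python3 -c "
from h import *
print(ctrl.finish_job())"
```

```text
the job is handed in; nothing more can be done
None
```

The can is open and the orange cap stands upright in the steel drip tray. I handed the job in at about 16 s; it reports no verdict. I gripped the bar, pushed the cap about 9.5 mm down (about 15.5 N) and turned it anticlockwise to its stop at roughly 51°. I then lifted it off, lowered it onto the tray floor until I felt contact (5.7 N), and let go.

**Twist guideline exceeded:** at the stop the twist briefly reached about 2.8 N m, over your 2 N m guideline. I had chained two turn steps without checking between them. I backed it off at once to 0.2 N m. The measured wrist force stayed at or below about 16 N throughout, but I could not measure the cap's force on the can itself.

**Last checks:**
- **Position:** all three cameras put the cap within about 2–3 mm of the tray's centre.
- **Upright:** the bar's top is at z≈78 mm. The wrist view shows the plug level within 0.003 rad; the coarser top and side views gave 0.01–0.03 rad, still under the 0.08 limit.
- **Clear of the scene:** the robot was away from everything, with force readings at noise level. In the pictures the blue-capped can and the other things looked undisturbed, though I did not measure their positions again.

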